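# Weigh the scrap crate on the spring scale

### The job

Weigh the brass scrap: lift the small scrap crate by the block on top of its bail, hang the crossbar of the bail in the hook of the spring scale, and ease the weight over to the scale, until your hand neither carries, pulls down nor pushes sideways, so gently that the pointer creeps (it must never move faster than 6 cm/s, up or down) and does not jump when you let go. Never push the scale down to its bottom stop, press hard on the scale or its hook, or disturb the bangle, pliers, wax bar and battery lying about. At the end the crate hangs freely and still in the hook, upright, with the pointer at rest.

Things in the scene. Friction and masses are not known exactly. Their poses are not given: they have to be found in the camera images.
- scrap_crate: open wooden crate, 90 (x) x 116 (y) x 45 mm, full of brass offcuts, with a rigid steel bail: two 8 mm posts at y = +-60 mm carry an 8 mm crossbar along y, its centre 125 mm above the underside; a 10 mm stem rises from the middle of the crossbar to a dark wooden grip block. Origin: centre of the underside, z up. The crate is symmetric and balanced. What it weighs is not known: between about 0.3 and 0.9 kg.
- crossbar (a point): middle of the bail's crossbar (8 mm round, along the crate's y, clear over 100 mm between the posts), 125 mm above the crate's underside; axes as the crate's
- handle (a point): centre of the wooden grip block on the bail, 22 x 22 x 40 mm, 42 mm above the crossbar and 167 mm above the underside; grip it from above across its y faces, so that the fingers stand along the bail and clear of the hook; axes as the crate's
- scale: spring scale screwed to the bench: grey base 120 x 120 x 14 mm, upright white graduated face 100 mm wide, total height 311 mm. Origin: centre of the underside of the base; -x of its frame is the side to which the hook points, z up. Hook: 8 mm round bar in the scale's x-z plane, out level from the column, dips in a V and rises to a free tip; tip and inner shoulder top out 18 mm above the seat, centres 18 mm before and behind it.
- hook_seat (a point): seat in the hook: where the centre of the 8 mm crossbar comes to rest. 115 mm in front (-x) of the scale's origin, 245 mm above the bench when empty; sinks with the load; axes as the scale's. The V opens upward, flanks 31 deg off vertical; to get in, the crossbar, held along the scale's y, must pass over the tip with its centre over 25 mm above the seat, then go down.
- scale_carriage (a joint): how far hook and pointer have sunk, m: 0 empty (upper stop), 0.095 bottom stop. Spring: about 10 mm per newton (100 N/m) after the first 0.4 N; light damping, so that a load let go too high, too low or pushed sideways against the hook jumps. The red pointer sits on the carriage against the graduated face.
- brass_bangle: brass bangle, 57 x 63 x 12 mm, lying on the bench; origin centre of its underside; leave it alone
- pliers1: pliers with red grips, 48 x 142 x 11 mm, on the bench; origin centre of the underside; leave them alone
- wax_bar: dark red bar of carving wax, 29 x 116 x 28 mm, on the bench; origin centre of the underside; leave it alone
- aa_cell: small green and yellow battery cell, 15 x 50 x 15 mm, lying on the bench; origin centre of the underside; leave it alone

How it is judged (in metres and radians):
On the way, in this order (a step that is already met when the one before it is completed fails the run):
1. the crate is lifted clear of the bench, with the scale still empty (height (world z) of scrap_crate above 0.04 m and value of joint scale_carriage below 0.008 m), for 0.1 s.
2. the crossbar lies in the hook and the scale takes part of the load (distance between crossbar and hook_seat below 0.012 m and value of joint scale_carriage above 0.01 m and contact force between scrap_crate and scale above 0.8 N), for 0.1 s.
At the end, for the whole second after the job is handed in: The crate hangs from the hook alone: crossbar within 10 mm of the hook seat, the hook carrying it (over 2 N), not gripped, underside over 20 mm above the bench, upright within 0.15 rad, pointer sunk 20 to 90 mm and at rest (under 15 mm/s), crate slower than 40 mm/s (distance between crossbar and hook_seat below 0.01 m and contact force between scrap_crate and scale above 2 N and contact force between scrap_crate and the fingers below 0.05 N and height (world z) of scrap_crate above 0.02 m and angle between scrap_crate's own z axis and vertical below 0.15 rad and value of joint scale_carriage between 0.02 and 0.09 m and velocity of joint scale_carriage between -0.015 and 0.015 m/s and linear speed of scrap_crate below 0.04 m/s); the robot touches nothing.
It fails at once if the pointer moves faster than 60 mm/s, up or down (velocity of joint scale_carriage above 0.06 m/s or velocity of joint scale_carriage below -0.06 m/s).
It fails at once if the scale is driven onto its bottom stop (sunk more than 92 mm) (value of joint scale_carriage above 0.092 m).
It fails at once if the crate is pressed on the scale with more than 15 N (contact force between scrap_crate and scale above 15 N).
It fails at once if the hand or arm presses on the scale with more than 8 N (contact force between any of the fingers, the arm and scale above 8 N).
It fails at once if the bangle, pliers, wax bar or battery is shifted by more than 25 mm (distance of any of brass_bangle, pliers1, wax_bar, aa_cell from where it was at the start of the episode above 0.025 m).
It also fails if it takes over 61 s, if anything falls off the work surface, if the arm or the gripper's body presses on something with over 40 N, if the wrist force passes 120 N, or if a joint passes its speed limit or range.

### The arm

A 7-joint arm with a two-finger parallel gripper is mounted at the origin on a cart in front of the work surface, level with it; the furniture and walls round the work are solid. World frame = base frame: x ahead of the robot, y to its left, z up, the work surface at z = 0. Lengths are in m, angles in degrees, forces in N, time in s.
With the tool pointing down it reaches from about 0.35 to 0.9 m from the base axis. Payload 7.2 kg.
Tool frame: the origin (TCP) lies at the very end of the fingers, on their centre line; the grasp point (between the pads) lies 19 mm behind it (tcp_to_grasp is the distance from the TCP to the grasp point, in m); z points along the fingers, y is the line along which they close (so a half turn about z gives the same grasp; the last joint's range is limited). The gripper opens to 85 mm and grips with 20 to 120 N. Pads are 22 mm wide; open, the fingers measure 114 mm over their backs; the gripper's body (76 mm by 85 mm) begins 54 mm behind the grasp point. The pads swing forward as they close: fully open they stand 13 mm farther back than shut.
Start: joints at [63.587, 23.554, -0.728, 91.456, 0.321, 64.991, -4.71], TCP at [0.239, -0.577, 0.231] pointing down, gripper open.
Joint ranges: [-169.25, 169.25], [-16.82, 113.86], [-84.01, 82.57], [7.8, 145.47], [-59.2, 239.2], [7.22, 106.19], [-163.78, 163.78]. Speed limits (degrees/s): [136.94, 136.94, 172.46, 172.46, 180, 180, 180].

### API

Orientations are given as [roll, pitch, yaw] about the fixed x, y, z axes, in that order (R = Rz(yaw) Ry(pitch) Rx(roll)).
In Python, from bench import state, read_camera, get_calibration, finish_job, boxes_of, tcp_to_grasp gives the robot as it stands.
- The arm moves only by the tool play_rows, never from a script. Its arguments are lists of equal length, an entry for each row: "hand": the opening, from -1 (shut) to 1 (fully open); "offset": the shift along the tool's x, y, z in cm, a list of three; "angular": the turn, a rotation vector about the tool's x, y, z in rad, a list of three. In form: {"hand": [hand, ...], "offset": [[tx, ty, tz], ...], "angular": [[wx, wy, wz], ...]}. A call has 1 to 10 rows; each row is the pose to reach, as a shift and turn from the pose commanded when the call began, along the tool's axes at that moment; what a row does not reach only later rows make up. A row lasts 1/8 s, in which the tool goes at most 62.5 mm and 10.7 degrees, less where a joint would pass 70% of its speed; a pose out of reach is approached as far as the arm can. A call with a gripper value outside its range is refused whole. The fingers move at their own pace and stop on an object; "newtons" is the grip in N (left out, the last holds). Time passes only in rows, so rows that repeat a pose let the fingers close. It gives the time, the measured TCP pose, the force, the opening and the grip force at its end, in the units of the state.
- state(): the state, without advancing time (a new reading comes with each control period).
- read_camera(name): name is "side" or "top" or "wrist"; returns the picture (384x512x3 uint8, red, green, blue); there is no depth.
- get_calibration(name): a dict with "fovy" (degrees; the focal length in pixels is half the picture's height over the tangent of half this angle, whatever the lens; pixels are square), "cx", "cy" (the principal point, pixels), "extrinsics" (4x4, takes a point from world to camera coordinates). Camera axes: x right, y up, looking along -z (the intrinsics and any distortion apply to the point x, -y, -z); pixel columns grow to the right and rows downward; lengths in m; the calibration is good to about 2 mm. A picture is of the moment at which its call begins: read the wrist's pose just before it. get_calibration takes no time and is no camera call; for the wrist camera it gives the pose at the moment of the call.
- finish_job(): hands the job in; it is judged then, once.
Trained networks look in the newest picture that a camera, given by its name, has taken for a name from the list of things; names that differ only in an ending like _2 or _b are one class to them, and where a whole thing is asked for, a point or a joint stands for the part that bears it (a point fixed in the world has none). Each returns a list of dicts, best first, with "confidence" (0 to 1); they miss things now and then, are a little off and sometimes report something else, mostly with a low value. They report only what shows in the picture. A call takes as long as a camera call.
- boxes_of(camera, label): "location" ([x, y, z] in m, in world coordinates, good to about 4 mm: the middle of the surface that is visible of it).
The state is a dict: "clock": time; "joints": joint angles; "qvel": joint speeds; "joint_torque": joint torques, N m; "position": TCP position; "tcp_rot": TCP orientation; "force": force on the tool from outside, world axes, zero at the start; "ft_torque": the same for the moment, N m; "finger_gap": finger opening in m; "gripper_force": force on a finger pad.
Only numpy, scipy, OpenCV 4.12 (cv2) and the standard library are available. Lean on these libraries where they do the work, as an engineer would, in place of code of your own. Each camera call takes 0.05 s, during which the arm holds its last target. There are 200 camera calls.

## Working session

There is one attempt and no reset: what is moved stays moved. The work goes in short steps, Python scripts to look and compute and a tool call to move; the robot and the scene stay as the last step left them, time stands still between calls to the robot, and variables do not carry over. Pictures are saved under pics/ and viewed, at most 10 in all, crops included, and the job is handed in when it is done.

Besides the shell and the picture viewer there is one more tool, called after ">>>" as name(argument=value, ...) on one line, values as JSON. play_rows: Moves the arm, as the interface text tells. Its arguments: {"type":"object","properties":{"hand":{"type":"array"},"offset":{"type":"array"},"angular":{"type":"array"},"newtons":{"type":"number"}},"required":["hand","offset","angular"]}

```bash
mkdir -p pics; ls; python3 - <<'E'
from bench import *
import cv2,numpy as np
s=state();print({k:np.round(v,3).tolist() for k,v in s.items()},tcp_to_grasp)
for c in ["side","top"]:
    im=read_camera(c);cv2.imwrite(f"pics/{c}0.png",im[:,:,::-1])
    g=get_calibration(c);print(c,g)
    for l in ["scrap_crate","crossbar","handle","scale","hook_seat","scale_carriage","brass_bangle","pliers1","wax_bar","aa_cell"]:
        try: print(l,[(np.round(d["location"],3).tolist(),round(d["confidence"],2)) for d in boxes_of(c,l)][:2])
        except Exception as e: print(l,e)
E
```

```text
pics
{'clock': 0.0, 'joints': [63.588, 23.599, -0.729, 91.506, 0.321, 64.99, -4.709], 'qvel': [0.03, 0.03, 0.152, -0.042, -0.008, -0.1, -0.019], 'joint_torque': [-0.001, -60.061, 0.682, -29.94, 0.014, 0.011, -0.0], 'position': [0.239, -0.577, 0.23], 'tcp_rot': [-179.908, 0.007, 22.506], 'force': [-0.499, 0.278, 0.372], 'ft_torque': [0.022, -0.024, 0.04], 'gripper_force': 0.0, 'finger_gap': 0.085} 0.0187
side {'fovy': 51.02129209251362, 'cx': 253.11541648750037, 'cy': 192.95721452575344, 'extrinsics': array([[ 0.94965689, -0.31296524,  0.01430183, -0.52450777],
       [ 0.15341278,  0.50434576,  0.8497646 , -0.19237688],
       [-0.27315985, -0.80479073,  0.52696829, -1.38256083],
       [ 0.        ,  0.        ,  0.        ,  1.        ]])}
scrap_crate [([0.48, -0.275, 0.031], 0.77)]
crossbar [([0.48, -0.281, 0.035], 0.8)]
handle [([0.476, -0.283, 0.034], 0.78)]
scale [([0.646, 0.05, 0.137], 0.92)]
hook_seat [([0.626, 0.05, 0.249], 0.62)]
scale_carriage [([0.626, 0.054, 0.252], 0.54)]
brass_bangle [([0.507, 0.279, 0.009], 0.61)]
pliers1 [([0.589, -0.515, 0.007], 0.73)]
wax_bar [([0.4, -0.504, 0.009], 0.47)]
aa_cell [([0.397, -0.5, 0.009], 0.49)]
top {'fovy': 47.82379583289189, 'cx': 257.7234958334971, 'cy': 194.27509788867388, 'extrinsics': array([[-0.29523358, -0.95538692, -0.00854171,  0.11752388],
       [ 0.75697426, -0.23935625,  0.60802842, -0.49683772],
       [-0.58294691,  0.17304456,  0.79386931, -1.56768306],
       [ 0.        ,  0.        ,  0.        ,  1.        ]])}
scrap_crate [([0.478, -0.272, 0.032], 0.68)]
crossbar [([0.483, -0.272, 0.031], 0.56)]
handle [([0.48, -0.269, 0.031], 0.59)]
scale [([0.645, 0.072, 0.129], 0.98)]
hook_seat [([0.622, 0.065, 0.256], 0.45), ([0.645, 0.074, 0.129], 0.42)]
scale_carriage [([0.625, 0.064, 0.257], 0.49)]
brass_bangle [([0.482, -0.271, 0.028], 0.72)]
pliers1 []
wax_bar [([0.401, 0.44, 0.029], 0.74)]
aa_cell []
```

View pics/side0.png

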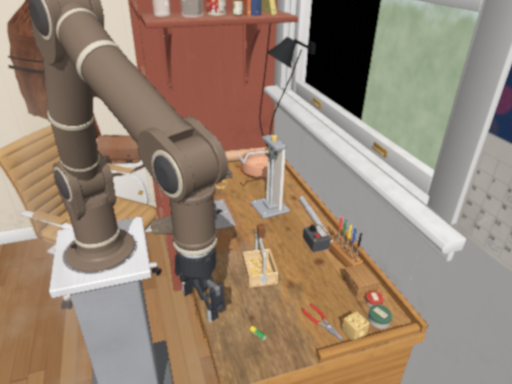

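View pics/top0.png

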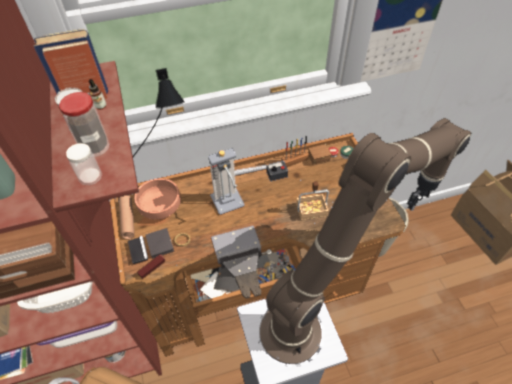

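The side view shows the crate near px (262,262) and the scale near (270,180). The top view shows the crate near (313,205) and the scale near (225,180). I'll zoom in on these.

```bash
python3 - <<'E'
import cv2,numpy as np
s=cv2.imread("pics/side0.png");t=cv2.imread("pics/top0.png")
def c(im,x,y,w=66,h=49): return cv2.resize(im[y:y+h,x:x+w],(400,300),interpolation=cv2.INTER_CUBIC)
def cc(im,x,y): return cv2.resize(im[y:y+75,x:x+100],(400,300),interpolation=cv2.INTER_CUBIC)
cv2.imwrite("pics/z0.png",np.vstack([np.hstack([cc(s,215,215),cc(s,220,130)]),np.hstack([cc(t,265,165),cc(t,180,142)])]))
E
```

```text
(no output)
```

View pics/z0.png

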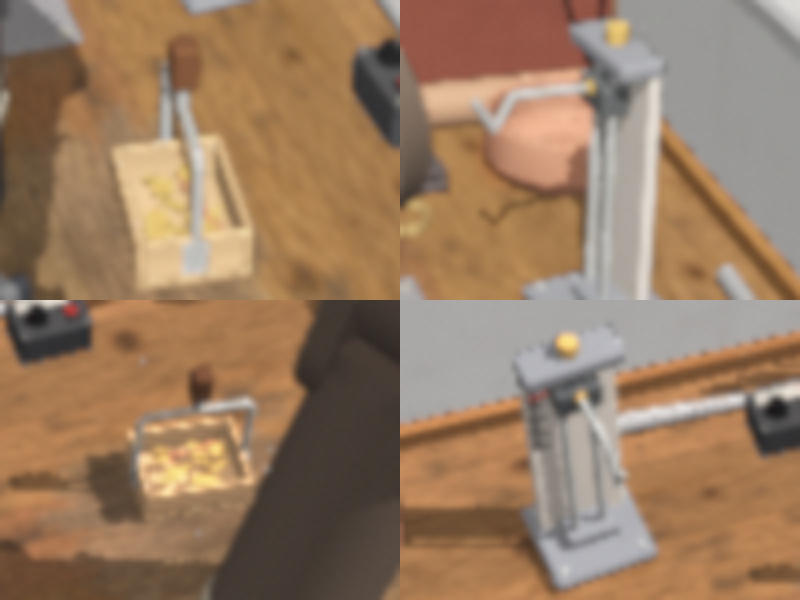

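Crate crop: the handle block is at side px (261,231) and top px (315,186). Hook: the V is at side px (243,161) and the tip at side (239,156) / top (236,187). Next I triangulate these and fit the models.

```bash
cat > h.py <<'E'
from bench import *
import numpy as np, cv2
from scipy.optimize import least_squares
from scipy.spatial.transform import Rotation as R
def cal(c): g=get_calibration(c); return (192/np.tan(np.radians(g["fovy"]/2)),g["cx"],g["cy"],np.array(g["extrinsics"]))
def proj(K,p):
    f,cx,cy,E=K; q=E[:3,:3]@np.asarray(p)+E[:3,3]; return np.array([cx+f*q[0]/-q[2],cy-f*q[1]/-q[2]])
def fit(obs,z,x0,name):
    # obs: (K, model point, pixel); unknown x,y,yaw
    def r(v):
        M=R.from_euler("z",v[2]).as_matrix()
        return np.concatenate([proj(K,M@np.array(m)+[v[0],v[1],0])-p for K,m,p in obs])
    s=least_squares(r,x0,loss="soft_l1"); print(name,np.round([*s.x[:2],np.degrees(s.x[2])],4),"\n",np.round(s.fun.reshape(-1,2),1).tolist()); return s.x
E
python3 - <<'E'
from h import *
S,T=cal("side"),cal("top")
sd=lambda x,y,ox,oy:(ox+x/4,oy+y/4)
s1=lambda x,y:sd(x,y,215,215); s2=lambda x,y:sd(x-400,y,220,130); t1=lambda x,y:sd(x,y-300,265,165); t2=lambda x,y:sd(x-400,y-300,180,142)
o=[(S,(0,0,.167),s1(184,64)),(S,(0,0,.125),s1(187,98)),(T,(0,0,.167),t1(202,384)),(T,(0,0,.125),t1(203,408)),
(T,(0,.06,.125),t1(140,415)),(T,(0,-.06,.125),t1(252,402)),(S,(0,-.06,.125),s1(198,155)),
(S,(-.045,-.058,0),s1(140,288)),(S,(.045,-.058,0),s1(254,272)),(S,(-.045,.058,.045),s1(113,147)),(S,(.045,.058,.045),s1(214,137)),(T,(-.045,-.058,.045),t1(258,482)),(T,(.045,.058,.045),t1(130,428)),(T,(-.045,.058,.045),t1(142,493))]
fit(o,0,[.48,-.27,0],"crate")
h=.311
o=[(T,(-.133,0,.258),t2(623,480)),(S,(-.115,0,.236),s2(493,127)),(S,(-.133,0,.256),s2(475,104)),(S,(-.097,0,.256),s2(515,95)),
(T,(-.06,-.06,.014),t2(657,549)),(T,(-.06,.06,.014),t2(558,585)),(T,(.06,.06,.014),t2(520,508))]
fit(o,0,[.68,.07,0],"scale")
E
```

```text
crate [ 0.4843 -0.2732 -6.9985] 
 [[-0.1, -0.1], [-1.2, 2.4], [-0.3, -0.7], [-1.6, -0.4], [0.1, -0.1], [0.2, -1.0], [0.4, 0.9], [-0.8, 0.2], [-0.9, 0.4], [-0.5, -0.0], [1.1, -0.7], [-1.1, -1.1], [-0.6, -0.2], [1.3, 0.2]]
scale [0.6421 0.0675 7.2874] 
 [[0.0, -1.7], [-0.2, -1.0], [-0.4, 0.6], [-1.1, 1.0], [0.5, -0.5], [-0.3, -0.1], [-0.6, -0.8]]
```

Both fits agree to about 1 px. The crate is at (0.484, -0.273) with yaw -7°. The scale is at (0.642, 0.0675) with yaw 7.3°, so the seat is near (0.528, 0.053). I'll go above the handle.

>>> play_rows(hand=[1, 1, 1, 1, 1, 1, 1, 1, 1, 1], offset=[[2.2, -1.2, -2], [6.5, -3.6, -3], [11, -6, -3], [15.6, -8.5, -3], [20, -11, -3], [24.6, -13.4, -3], [28.6, -15.6, -3], [32, -17.5, -3], [34.3, -18.7, -3], [34.3, -18.7, -3]], angular=[[0, 0, 0.05], [0, 0, 0.12], [0, 0, 0.19], [0, 0, 0.26], [0, 0, 0.33], [0, 0, 0.4], [0, 0, 0.46], [0, 0, 0.5], [0, 0, 0.515], [0, 0, 0.515]], newtons=60)

```text
clock: 2.35
position: [0.4859, -0.2712, 0.2613]
tcp_rot: [-180.0, -0.0, -6.8]
force: [0.0, -0.1, 0.8]
finger_gap: 0.0852
gripper_force: 0.0
```

```bash
python3 - <<'E'
from h import *
s=state();print(s["position"],s["tcp_rot"],s["force"])
K=cal("wrist");im=read_camera("wrist")
np.save("wk.npy",np.array(K,dtype=object),allow_pickle=True)
for y in(0,): 
    M=R.from_euler("z",-7,degrees=True).as_matrix()
    for m in [(0,0,.187),(.011,.011,.187),(-.011,-.011,.187),(0,.06,.125),(0,-.06,.125),(0.045,.058,.045),(-.045,-.058,.045)]: print(m,proj(K,M@np.array(m)+[.4843,-.2732,0]))
cv2.imwrite("pics/w0.png",im[:,:,::-1])
s2=read_camera("side");t2=read_camera("top");cv2.imwrite("pics/side1.png",s2[:,:,::-1]);cv2.imwrite("pics/top1.png",t2[:,:,::-1])
E
```

```text
[ 0.48590152 -0.27117933  0.26126009] [-1.79955924e+02 -2.35726550e-02 -6.76007241e+00] [ 0.01454513 -0.08468905  0.80017143]
(0, 0, 0.187) [252.67054594 205.99132253]
(0.011, 0.011, 0.187) [236.78668696 190.80623641]
(-0.011, -0.011, 0.187) [268.12034861 220.76144761]
(0, 0.06, 0.125) [183.67648648 182.48229283]
(0, -0.06, 0.125) [320.18741263 183.02701749]
(0.045, 0.058, 0.045) [197.62939973 122.62030868]
(-0.045, -0.058, 0.045) [301.4377649 202.5063654]
```

View pics/w0.png

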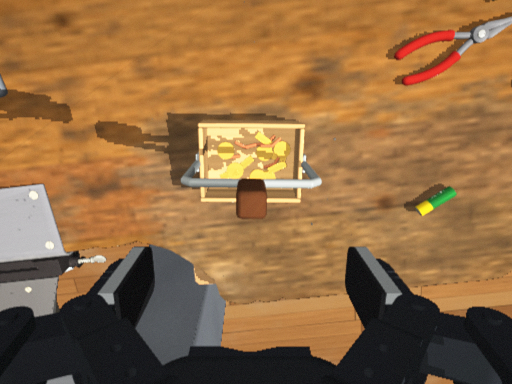

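The projections land within about 1 px of the picture: bar ends at (184,182) and (320,183), crate corners at (199,123) and (302,202), block near (252,200). I'll descend and grip.

>>> play_rows(hand=[1, 1, 1, 1, 1, 1, 1, 1, 1, 1], offset=[[-0.13, 0.22, 1], [-0.13, 0.22, 3], [-0.13, 0.22, 5], [-0.13, 0.22, 7], [-0.13, 0.22, 8.5], [-0.13, 0.22, 9.7], [-0.13, 0.22, 10.6], [-0.13, 0.22, 11.1], [-0.13, 0.22, 11.3], [-0.13, 0.22, 11.3]], angular=[[0, 0, 0], [0, 0, 0], [0, 0, 0], [0, 0, 0], [0, 0, 0], [0, 0, 0], [0, 0, 0], [0, 0, 0], [0, 0, 0], [0, 0, 0]])

```text
clock: 3.75
position: [0.4831, -0.2754, 0.1485]
tcp_rot: [180.0, -0.0, -7.0]
force: [-0.4, 0.2, 0.8]
finger_gap: 0.0856
gripper_force: 0.0
```

>>> play_rows(hand=[0.2, -0.3, -0.6, -0.8, -1, -1, -1, -1], offset=[[0, 0, 0], [0, 0, 0], [0, 0, 0], [0, 0, 0], [0, 0, 0], [0, 0, 0], [0, 0, 0], [0, 0, 0]], angular=[[0, 0, 0], [0, 0, 0], [0, 0, 0], [0, 0, 0], [0, 0, 0], [0, 0, 0], [0, 0, 0], [0, 0, 0]])

```text
clock: 4.75
position: [0.4829, -0.275, 0.1482]
tcp_rot: [-180.0, 0.0, -7.0]
force: [0.6, 2.7, -2.8]
finger_gap: 0.0216
gripper_force: 61.2
```

Gripped: gap 21.6 mm, which fits the 22 mm block. Now I lift.

>>> play_rows(hand=[-1, -1, -1, -1, -1, -1, -1, -1, -1, -1], offset=[[0, 0, -0.5], [0, 0, -1.5], [0, 0, -3], [0, 0, -5], [0, 0, -8], [0, 0, -11], [0, 0, -14], [0, 0, -16], [0, 0, -17], [0, 0, -17]], angular=[[0, 0, 0], [0, 0, 0], [0, 0, 0], [0, 0, 0], [0, 0, 0], [0, 0, 0], [0, 0, 0], [0, 0, 0], [0, 0, 0], [0, 0, 0]])

```text
clock: 6.0
position: [0.4831, -0.2755, 0.319]
tcp_rot: [180.0, -0.1, -7.0]
force: [-0.3, -0.1, -6.8]
finger_gap: 0.0212
gripper_force: 60.6
```

```bash
python3 - <<'E'
from h import *
for i in range(6):
    s=state();print(s["clock"],np.round(s["position"],4),np.round(s["tcp_rot"],2),np.round(s["force"],2),np.round(s["ft_torque"],2))
    read_camera("side")
p=s["position"];yaw=np.radians(s["tcp_rot"][2])
x=np.array([np.cos(yaw),np.sin(yaw)]);y=np.array([np.sin(yaw),-np.cos(yaw)])
a=np.radians(7.29);u=np.array([np.cos(a),np.sin(a)])
seat=np.array([.6421,.0675])-.115*u
print("seat",seat)
# handle centre vs TCP: found .4843,-.2732 vs grasp
for off in(.10,0):
    d=seat-off*u-p[:2];print(off,"tool cm",100*d@x,100*d@y)
E
```

```text
6.0 [ 0.4831 -0.2755  0.319 ] [ 1.7997e+02 -7.0000e-02 -7.0100e+00] [-0.31 -0.07 -6.82] [-0.    0.01  0.02]
6.05 [ 0.4827 -0.2754  0.318 ] [ 1.80e+02  2.00e-02 -7.01e+00] [ 0.36  0.42 -7.28] [-0.    0.09  0.01]
6.1 [ 0.4825 -0.2752  0.3175] [-1.7998e+02  7.0000e-02 -7.0000e+00] [ 0.48 -0.07 -7.59] [0.04 0.02 0.05]
6.15 [ 0.4825 -0.2752  0.3173] [-1.7997e+02  1.0000e-01 -7.0000e+00] [-0.87 -0.17 -7.71] [ 0.01 -0.   -0.  ]
6.2 [ 0.4825 -0.2752  0.3172] [-1.7997e+02  1.0000e-01 -7.0000e+00] [-0.01 -0.55 -7.35] [ 0.04  0.04 -0.03]
6.25 [ 0.4825 -0.2752  0.3173] [-1.7997e+02  1.0000e-01 -7.0000e+00] [-0.11 -0.15 -6.49] [-0.02 -0.04 -0.01]
seat [0.52802959 0.05290748]
0.1 tool cm -9.174214193309123 -30.65150101658142
0 tool cm 0.5163436345890302 -33.119919332864505
```

The measured weight is about 7.3 N, so the expected sink is about 70 mm. Now I move in front of the hook and align the yaw.

>>> play_rows(hand=[-1, -1, -1, -1, -1, -1, -1, -1, -1, -1], offset=[[-0.5, -1, 0], [-1.5, -4, 0], [-3, -8, 0], [-4.5, -13, 0], [-6, -18, 0], [-7.2, -22.5, 0], [-8.2, -26, 0], [-8.8, -28.7, 0], [-9.1, -30.2, 0], [-9.2, -30.7, 0]], angular=[[0, 0, -0.01], [0, 0, -0.04], [0, 0, -0.08], [0, 0, -0.12], [0, 0, -0.16], [0, 0, -0.19], [0, 0, -0.22], [0, 0, -0.24], [0, 0, -0.25], [0, 0, -0.25]])

```text
clock: 7.55
position: [0.4288, 0.0411, 0.3183]
tcp_rot: [180.0, -0.0, 7.4]
force: [-0.1, 0.1, -6.3]
finger_gap: 0.0213
gripper_force: 60.8
```

```bash
python3 - <<'E'
from h import *
read_camera("top");read_camera("top")
s=state();print(s["clock"],np.round(s["position"],4),np.round(s["tcp_rot"],2),np.round(s["force"],2))
S,T=cal("side"),cal("top");W=cal("wrist");w=read_camera("wrist");a=read_camera("side");b=read_camera("top")
p=s["position"];M=R.from_euler("xyz",s["tcp_rot"],degrees=True).as_matrix()
bar=p+M@[0,0,.023]
ends=[bar+M@[0,e,0] for e in(-.06,0,.06)]
an=np.radians(7.29);Q=R.from_euler("z",an).as_matrix();O=np.array([.6421,.0675,0])
hk=[O+Q@np.array(m) for m in[(-.133,0,.258),(-.115,0,.236),(-.097,0,.258),(-.03,0,.258)]]
tiles=[]
for n,K,im in(("w",W,w),("s",S,a),("t",T,b)):
    cv2.imwrite(f"pics/{n}2.png",im[:,:,::-1])
    c=proj(K,hk[1]); im=im[:,:,::-1].copy(); k=1 if n=="w" else 4
    w_,h_=(400,300) if n=="w" else(100,75)
    x0=int(np.clip(c[0]-w_/2-(10 if n=="s" else 0),0,512-w_));y0=int(np.clip(c[1]-h_/2,0,384-h_))
    if n=="w": x0,y0=56,0
    t=cv2.resize(im[y0:y0+h_,x0:x0+w_],(400,300),interpolation=cv2.INTER_CUBIC)
    for q,col in[(e,(255,0,255)) for e in ends]+[(e,(0,255,0)) for e in hk]:
        u=(proj(K,q)-[x0,y0])*k; cv2.circle(t,tuple(int(v) for v in u),2,col,-1)
    tiles.append(t); print(n,x0,y0)
tiles.append(np.zeros_like(t));cv2.imwrite("pics/z2.png",np.vstack([np.hstack(tiles[:2]),np.hstack(tiles[2:])]))
E
```

```text
7.65 [0.4291 0.0403 0.3183] [179.98   0.     7.31] [ 0.02 -0.11 -6.9 ]
w 56 0
s 183 123
t 184 148
```

View pics/z2.png

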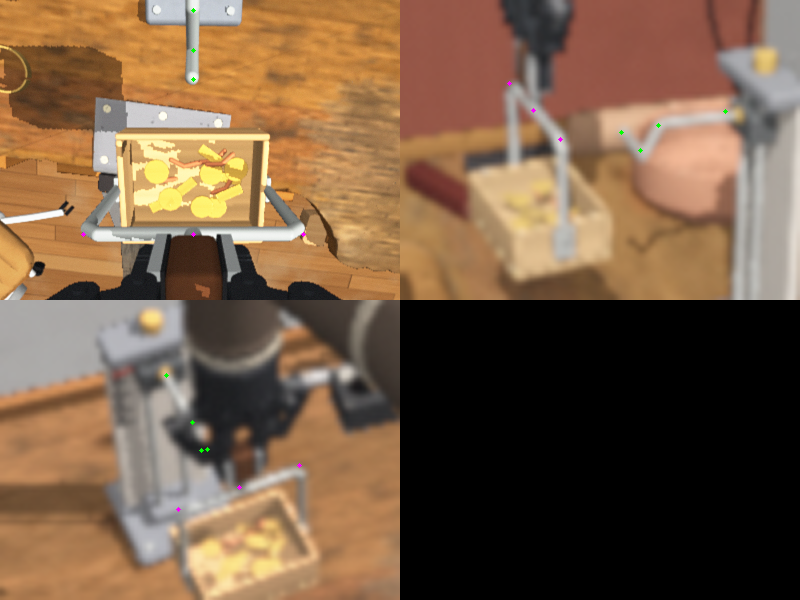

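The overlay matches everywhere. The hook tip is on its prediction at tile px (193,79), the bar middle at (193,235), and the bar lies parallel to the scale's y. I'll advance over the hook.

>>> play_rows(hand=[-1, -1, -1, -1, -1, -1, -1, -1, -1, -1], offset=[[0.4, 0, 0], [1.4, 0, 0], [3, 0, 0], [4.8, 0, 0], [6.6, 0, 0], [8, 0, 0], [9, 0, 0], [9.6, 0, 0], [9.97, 0, 0], [9.97, 0, 0]], angular=[[0, 0, 0], [0, 0, 0], [0, 0, 0], [0, 0, 0], [0, 0, 0], [0, 0, 0], [0, 0, 0], [0, 0, 0], [0, 0, 0], [0, 0, 0]])

```text
clock: 9.05
position: [0.5279, 0.0532, 0.3183]
tcp_rot: [180.0, 0.0, 7.3]
force: [0.3, 0.1, -7.1]
finger_gap: 0.0214
gripper_force: 60.7
```

```bash
python3 - <<'E'
from h import *
F=[]
for i in range(8):
    a=read_camera("side");s=state();F.append(s["force"])
print(s["clock"],np.round(s["position"],4),np.round(s["tcp_rot"],2),np.round(np.mean(F,0),2),np.round(np.std(F,0),2))
b=read_camera("top");S,T=cal("side"),cal("top");W=cal("wrist");w=read_camera("wrist")
p=s["position"];M=R.from_euler("xyz",s["tcp_rot"],degrees=True).as_matrix()
ends=[p+M@[0,e,.023] for e in(-.06,0,.06)]
Q=R.from_euler("z",7.29,degrees=True).as_matrix();O=np.array([.6421,.0675,0])
hk=[O+Q@np.array(m) for m in[(-.133,0,.258),(-.115,0,.236),(-.097,0,.258)]]
im=a[:,:,::-1].copy();x0,y0=190,120
t=cv2.resize(im[y0:y0+75,x0:x0+100],(800,600),interpolation=cv2.INTER_CUBIC)
for q,col in[(e,(255,0,255)) for e in ends]+[(e,(0,255,0)) for e in hk]:
    cv2.circle(t,tuple(int(v) for v in (proj(S,q)-[x0,y0])*8),3,col,-1)
cv2.imwrite("pics/z3.png",np.vstack([cv2.resize(t,(480,360)),]) if 0 else np.hstack([cv2.resize(t,(480,360)),cv2.resize(w[100:340,150:360,::-1],(315,360))]))
E
```

```text
9.45 [0.5279 0.0532 0.3184] [ 1.7999e+02 -1.0000e-02  7.3200e+00] [-0.18 -0.15 -6.87] [0.68 0.7  0.36]
```

View pics/z3.png

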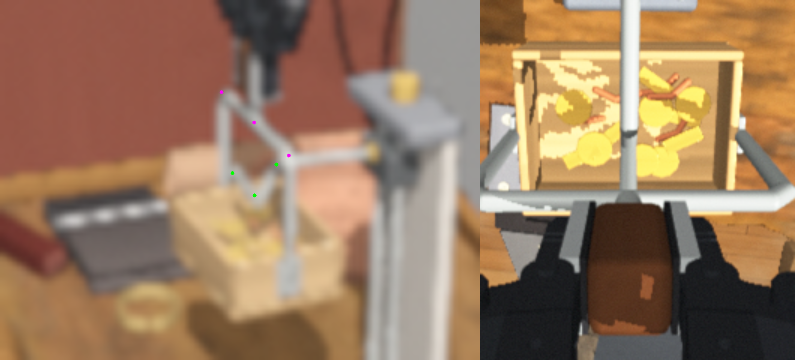

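The bar is centred over the V: the bar marker at tile px (254,122) is directly above the V at (255,200). I'll descend quickly at first, then creep.

>>> play_rows(hand=[-1, -1, -1, -1, -1, -1, -1, -1, -1, -1], offset=[[0, 0, 0.4], [0, 0, 1], [0, 0, 1.6], [0, 0, 2.2], [0, 0, 2.8], [0, 0, 3.3], [0, 0, 3.7], [0, 0, 4], [0, 0, 4.2], [0, 0, 4.3]], angular=[[0, 0, 0], [0, 0, 0], [0, 0, 0], [0, 0, 0], [0, 0, 0], [0, 0, 0], [0, 0, 0], [0, 0, 0], [0, 0, 0], [0, 0, 0]])

```text
clock: 10.8
position: [0.528, 0.0532, 0.2753]
tcp_rot: [180.0, -0.0, 7.3]
force: [-1.3, -0.7, -6.1]
finger_gap: 0.0213
gripper_force: 60.7
```

```bash
cat > f.py <<'E'
from h import *
import sys
F=[]
for i in range(int(sys.argv[1])):
    read_camera("side");s=state();F.append(s["force"])
F=np.array(F);M=R.from_euler("z",s["tcp_rot"][2],degrees=True).as_matrix()
print(s["clock"],np.round(s["position"],4),"tilt",np.round(s["tcp_rot"],2),"F tool x,y(left),up:",np.round((F@M).mean(0),2),"+-",np.round(F.std(0)/len(F)**.5,2),"T",np.round(s["ft_torque"],2))
E
python3 f.py 6
```

```text
11.1 [0.528  0.0533 0.2754] tilt [ 1.80e+02 -1.00e-02  7.32e+00] F tool x,y(left),up: [ 0.25 -0.1  -6.78] +- [0.15 0.29 0.19] T [-0.01  0.   -0.02]
```

>>> play_rows(hand=[-1, -1, -1, -1, -1, -1, -1, -1, -1], offset=[[0, 0, 0.15], [0, 0, 0.3], [0, 0, 0.45], [0, 0, 0.6], [0, 0, 0.75], [0, 0, 0.85], [0, 0, 0.95], [0, 0, 1], [0, 0, 1]], angular=[[0, 0, 0], [0, 0, 0], [0, 0, 0], [0, 0, 0], [0, 0, 0], [0, 0, 0], [0, 0, 0], [0, 0, 0], [0, 0, 0]])

```text
clock: 12.22
position: [0.528, 0.0533, 0.2653]
tcp_rot: [-180.0, -0.0, 7.3]
force: [0.3, -0.6, -6.2]
finger_gap: 0.0213
gripper_force: 60.7
```

```bash
python3 f.py 8
```

```text
12.625 [0.528  0.0532 0.2653] tilt [ 1.80e+02 -1.00e-02  7.32e+00] F tool x,y(left),up: [ 0.68  0.39 -6.19] +- [0.11 0.2  0.15] T [ 0.03 -0.2  -0.03]
```

First contact: the side force is +0.68 N toward the scale, so the bar touches the tip flank. I'll shift slightly toward the scale.

>>> play_rows(hand=[-1, -1, -1, -1], offset=[[0.03, 0, 0], [0.06, 0, 0.1], [0.08, 0, 0.2], [0.08, 0, 0.2]], angular=[[0, 0, 0], [0, 0, 0], [0, 0, 0], [0, 0, 0]])

```text
clock: 13.12
position: [0.5287, 0.0533, 0.2632]
tcp_rot: [180.0, 0.0, 7.3]
force: [1.0, 0.1, -5.9]
finger_gap: 0.0212
gripper_force: 60.7
```

```bash
python3 f.py 8
```

```text
13.525 [0.5288 0.0534 0.2633] tilt [180.    -0.     7.32] F tool x,y(left),up: [ 0.28  0.31 -6.24] +- [0.21 0.19 0.25] T [ 0.03 -0.19 -0.04]
```

```bash
sed -i 's/F=\[\]/F=[];G=[]/; s/F.append(s\["force"\])/F.append(s["force"]);G.append(s["ft_torque"])/; s/np.round(s\["ft_torque"\],2)/np.round((np.array(G)@M).mean(0),3),np.round(np.std(G,0)\/len(G)**.5,3)/' f.py; python3 f.py 4
```

```text
13.725 [0.5287 0.0533 0.2633] tilt [180.    -0.     7.32] F tool x,y(left),up: [-0.08 -0.74 -5.67] +- [0.11 0.21 0.38] T [-0.015 -0.124  0.002] [0.012 0.023 0.013]
```

>>> play_rows(hand=[-1, -1, -1, -1, -1, -1], offset=[[0.02, 0, 0.1], [0.04, 0, 0.2], [0.05, 0, 0.35], [0.05, 0, 0.5], [0.05, 0, 0.6], [0.05, 0, 0.6]], angular=[[0, 0, 0], [0, 0, 0], [0, 0, 0], [0, 0, 0], [0, 0, 0], [0, 0, 0]])

```text
clock: 14.48
position: [0.5291, 0.0534, 0.2571]
tcp_rot: [180.0, 0.0, 7.3]
force: [-1.0, 0.4, -5.2]
finger_gap: 0.0214
gripper_force: 60.8
```

```bash
python3 f.py 8
```

```text
14.875 [0.5291 0.0534 0.2573] tilt [1.80e+02 1.00e-02 7.32e+00] F tool x,y(left),up: [-1.44  0.44 -5.34] +- [0.12 0.14 0.17] T [0.001 0.334 0.009] [0.006 0.015 0.008]
```

The torque about y (lever about 0.23 m) is a clean lateral signal, and it has changed sign. I'll move back a little.

>>> play_rows(hand=[-1, -1, -1, -1, -1, -1], offset=[[-0.01, 0, 0.1], [-0.02, 0, 0.2], [-0.02, 0, 0.3], [-0.02, 0, 0.4], [-0.02, 0, 0.5], [-0.02, 0, 0.5]], angular=[[0, 0, 0], [0, 0, 0], [0, 0, 0], [0, 0, 0], [0, 0, 0], [0, 0, 0]])

```text
clock: 15.62
position: [0.5291, 0.0534, 0.2523]
tcp_rot: [-180.0, -0.0, 7.3]
force: [0.2, 0.2, -3.7]
finger_gap: 0.0214
gripper_force: 60.9
```

```bash
python3 f.py 5
```

```text
15.875 [0.5291 0.0534 0.2523] tilt [ 1.80e+02 -1.00e-02  7.33e+00] F tool x,y(left),up: [-0.89  0.11 -5.26] +- [0.21 0.17 0.26] T [-0.01   0.212 -0.   ] [0.004 0.01  0.01 ]
```

>>> play_rows(hand=[-1, -1, -1, -1, -1, -1, -1, -1], offset=[[-0.01, 0, 0.15], [-0.02, 0, 0.3], [-0.03, 0, 0.45], [-0.03, 0, 0.6], [-0.03, 0, 0.75], [-0.03, 0, 0.9], [-0.03, 0, 1], [-0.03, 0, 1]], angular=[[0, 0, 0], [0, 0, 0], [0, 0, 0], [0, 0, 0], [0, 0, 0], [0, 0, 0], [0, 0, 0], [0, 0, 0]])

```text
clock: 16.88
position: [0.5289, 0.0534, 0.2423]
tcp_rot: [-180.0, -0.0, 7.3]
force: [0.6, 0.2, -4.2]
finger_gap: 0.0214
gripper_force: 61.0
```

```bash
python3 f.py 5
```

```text
17.125 [0.5289 0.0534 0.2424] tilt [ 1.80e+02 -2.00e-02  7.32e+00] F tool x,y(left),up: [ 1.02  0.17 -3.55] +- [0.26 0.17 0.21] T [-0.005 -0.227  0.016] [0.012 0.023 0.011]
```

>>> play_rows(hand=[-1, -1, -1, -1, -1, -1, -1, -1, -1, -1], offset=[[0.01, 0, 0.2], [0.015, 0, 0.4], [0.015, 0, 0.6], [0.015, 0, 0.8], [0.015, 0, 1], [0.015, 0, 1.2], [0.015, 0, 1.35], [0.015, 0, 1.45], [0.015, 0, 1.5], [0.015, 0, 1.5]], angular=[[0, 0, 0], [0, 0, 0], [0, 0, 0], [0, 0, 0], [0, 0, 0], [0, 0, 0], [0, 0, 0], [0, 0, 0], [0, 0, 0], [0, 0, 0]])

```text
clock: 18.38
position: [0.5289, 0.0534, 0.2273]
tcp_rot: [180.0, -0.0, 7.3]
force: [0.8, 0.1, -3.1]
finger_gap: 0.0214
gripper_force: 61.2
```

```bash
python3 f.py 5
```

```text
18.625 [0.5289 0.0534 0.2273] tilt [180.     0.     7.32] F tool x,y(left),up: [ 0.46 -0.19 -2.32] +- [0.17 0.32 0.11] T [ 0.023 -0.155 -0.007] [0.01  0.013 0.008]
```

>>> play_rows(hand=[-1, -1, -1, -1, -1, -1, -1, -1, -1, -1], offset=[[0.005, 0, 0.2], [0.01, 0, 0.4], [0.01, 0, 0.6], [0.01, 0, 0.8], [0.01, 0, 1], [0.01, 0, 1.2], [0.01, 0, 1.35], [0.01, 0, 1.45], [0.01, 0, 1.5], [0.01, 0, 1.5]], angular=[[0, 0, 0], [0, 0, 0], [0, 0, 0], [0, 0, 0], [0, 0, 0], [0, 0, 0], [0, 0, 0], [0, 0, 0], [0, 0, 0], [0, 0, 0]])

```text
clock: 19.88
position: [0.529, 0.0534, 0.2123]
tcp_rot: [180.0, -0.0, 7.3]
force: [-0.1, -0.4, -0.8]
finger_gap: 0.0215
gripper_force: 61.4
```

```bash
python3 f.py 12
```

```text
20.475 [0.529  0.0534 0.2123] tilt [180.     0.     7.32] F tool x,y(left),up: [-0.12  0.02 -0.74] +- [0.16 0.18 0.13] T [0.015 0.045 0.005] [0.009 0.008 0.012]
```

>>> play_rows(hand=[-1, -1, -1, -1, -1, -1, -1, -1], offset=[[0, 0, 0.15], [0, 0, 0.3], [0, 0, 0.45], [0, 0, 0.6], [0, 0, 0.75], [0, 0, 0.9], [0, 0, 1], [0, 0, 1]], angular=[[0, 0, 0], [0, 0, 0], [0, 0, 0], [0, 0, 0], [0, 0, 0], [0, 0, 0], [0, 0, 0], [0, 0, 0]])

```text
clock: 21.48
position: [0.529, 0.0534, 0.2022]
tcp_rot: [-180.0, 0.0, 7.3]
force: [-0.3, -0.3, 0.5]
finger_gap: 0.0212
gripper_force: 61.5
```

```bash
python3 f.py 25
```

```text
22.725 [0.529  0.0534 0.2023] tilt [180.     0.     7.33] F tool x,y(left),up: [-0.46  0.3   0.08] +- [0.1  0.1  0.09] T [ 0.01   0.079 -0.007] [0.006 0.006 0.006]
```

Nearly balanced. A final 2 mm and a small lateral trim, then reduce the grip to 20 N and check again.

>>> play_rows(hand=[-1, -1, -1, -1, -1, -1], offset=[[0, 0, 0.1], [-0.005, 0, 0.2], [-0.005, 0, 0.2], [-0.005, 0, 0.2], [-0.005, 0, 0.2], [-0.005, 0, 0.2]], angular=[[0, 0, 0], [0, 0, 0], [0, 0, 0], [0, 0, 0], [0, 0, 0], [0, 0, 0]], newtons=20)

```text
clock: 23.48
position: [0.529, 0.0534, 0.2003]
tcp_rot: [180.0, -0.0, 7.3]
force: [0.3, 1.1, -0.4]
finger_gap: 0.0213
gripper_force: 61.6
```

```bash
python3 f.py 15; python3 -c "
from bench import *
s=state();print(s['finger_gap'],s['gripper_force'])"
```

```text
24.225 [0.529  0.0534 0.2003] tilt [180.    -0.     7.33] F tool x,y(left),up: [ 0.32 -0.03  0.24] +- [0.11 0.09 0.17] T [ 0.011 -0.036  0.008] [0.007 0.01  0.01 ]
0.021225125959847536 61.577346324920654
```

Balanced in all axes. I'll ease the fingers open.

>>> play_rows(hand=[-0.6, -0.54, -0.51, -0.49, -0.47, -0.45, -0.43, -0.4, -0.35, -0.3], offset=[[0, 0, 0], [0, 0, 0], [0, 0, 0], [0, 0, 0], [0, 0, 0], [0, 0, 0], [0, 0, 0], [0, 0, 0], [0, 0, 0], [0, 0, 0]], angular=[[0, 0, 0], [0, 0, 0], [0, 0, 0], [0, 0, 0], [0, 0, 0], [0, 0, 0], [0, 0, 0], [0, 0, 0], [0, 0, 0], [0, 0, 0]], newtons=20)

```text
clock: 25.48
position: [0.5289, 0.0534, 0.2003]
tcp_rot: [180.0, 0.0, 7.3]
force: [0.6, -0.1, -0.1]
finger_gap: 0.0302
gripper_force: 0.0
```

```bash
python3 f.py 12; python3 - <<'E'
from h import *
s=state();print(s['finger_gap'],s['gripper_force'])
w=read_camera("wrist");a=read_camera("side")
cv2.imwrite("pics/z4.png",np.hstack([cv2.resize(a[120:220,180:300,::-1],(400,333),interpolation=cv2.INTER_CUBIC),cv2.resize(w[:,:,::-1],(400,333))]))
E
```

```text
26.075 [0.5289 0.0534 0.2003] tilt [180.    -0.     7.32] F tool x,y(left),up: [0.07 0.17 0.28] +- [0.18 0.11 0.15] T [ 0.012  0.013 -0.014] [0.008 0.008 0.01 ]
0.029906553646202736 0.0
```

View pics/z4.png

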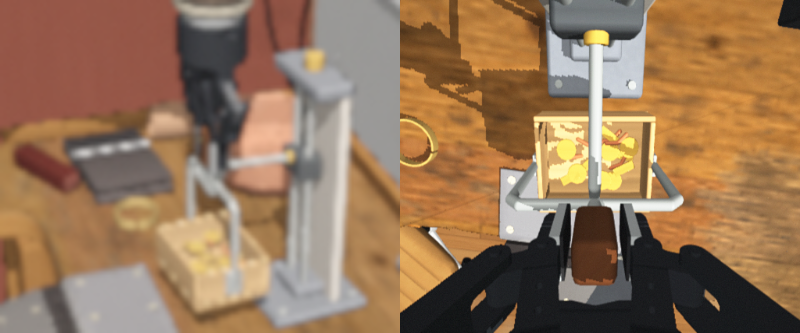

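The crate hangs in the hook, upright, and the fingers are free of the block on both sides (right tile). The hand-free force reading equals the one before release, so there was no jump. I'll open wider and retreat upward.

>>> play_rows(hand=[-0.2, -0.1, 0, 0.1, 0.1, 0.1, 0.1, 0.1, 0.1, 0.1], offset=[[0, 0, 0], [0, 0, 0], [0, 0, 0], [0, 0, -0.3], [0, 0, -1], [0, 0, -2.5], [0, 0, -4.5], [0, 0, -7], [0, 0, -10], [0, 0, -13]], angular=[[0, 0, 0], [0, 0, 0], [0, 0, 0], [0, 0, 0], [0, 0, 0], [0, 0, 0], [0, 0, 0], [0, 0, 0], [0, 0, 0], [0, 0, 0]])

```text
clock: 27.42
position: [0.5289, 0.0535, 0.3325]
tcp_rot: [180.0, -0.1, 7.3]
force: [-0.3, 0.2, -0.3]
finger_gap: 0.0468
gripper_force: 0.0
```

>>> play_rows(hand=[0.1, 0.1, 0.1, 0.1, 0.1, 0.1, 0.1, 0.1, 0.1, 0.1], offset=[[0, 0, -1], [0, 0, -1], [0, 0, -1], [0, 0, -1], [0, 0, -1], [0, 0, -1], [0, 0, -1], [0, 0, -1], [0, 0, -1], [0, 0, -1]], angular=[[0, 0, 0], [0, 0, 0], [0, 0, 0], [0, 0, 0], [0, 0, 0], [0, 0, 0], [0, 0, 0], [0, 0, 0], [0, 0, 0], [0, 0, 0]])

```text
clock: 28.68
position: [0.5289, 0.0534, 0.3403]
tcp_rot: [180.0, -0.0, 7.3]
force: [0.0, -0.2, -0.8]
finger_gap: 0.0472
gripper_force: 0.0
```

```bash
python3 - <<'E'
from h import *
s=state();print(s["clock"],s["position"])
a=read_camera("side");w=read_camera("wrist")
for i in range(14): read_camera("top")
b=read_camera("side")
print("motion diff",np.abs(a.astype(int)-b)[120:220,180:300].mean(),np.abs(a.astype(int)-b)[0:100,400:].mean())
cv2.imwrite("pics/z5.png",np.hstack([cv2.resize(b[120:220,180:300,::-1],(400,333),interpolation=cv2.INTER_CUBIC),cv2.resize(w[:,:,::-1],(400,333))]))
E
```

```text
28.675 [0.52894806 0.05336592 0.34031007]
motion diff 0.3406666666666667 0.2886011904761905
```

View pics/z5.png

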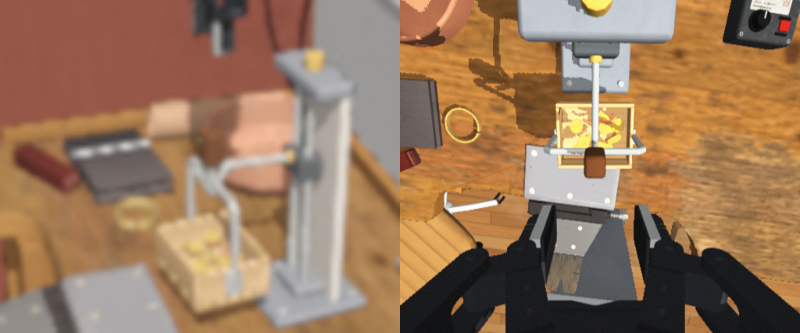

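The crate hangs still and upright in the hook, and the gripper is well clear above it.

```bash
python3 -c "
from bench import *
print(finish_job())"
```

```text
the job is handed in; nothing more can be done
None
```

The job is handed in: the crate hangs upright and still from the scale hook, sunk about 68 mm (roughly 7 N), with the gripper clear; no verdict was returned.

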